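File a battery module beside its twin

TASK

The loose battery module with yellow labels belongs in the white tray, right beside the other yellow one, on the side towards the tray's green end. Slide the packed modules apart there first, without lifting or toppling any of them, until the gap is wider than a module; then lower the loose module into the gap (do not drop it) so that it stands flat on the tray's floor, lined up like the others and next to its twin. Leave the other things on the desk where they are.

Things in the scene. Friction and masses are not known exactly. Their poses are not given: they have to be found in the camera images.
- tray: White shallow tray fixed to the desk, 140 (x) by 340 mm (y), turned up to 0.15 rad; five modules stand across it in a row along y. Origin: centre of its underside; z up. Floor 6 mm thick, walls 5 mm thick and 20 mm tall; the end wall at +y is green, 46 mm tall. Inside 130 by 330 mm (end faces at y = -165, +165 mm): 70 mm are free, shared at random between the row's two ends.
- spare: The loose module, on the desk to the right of the tray (-y): grey metal block 122 (its x) by 52 (y) by 26 mm tall; on its middle a solid black handle 56 mm long (x), 14 mm thick (y), from 26 to 72 mm above the underside; yellow labels on top, handle and ends. The same turned end for end. About 0.4 kg, friction about 0.6. Origin: centre of its underside.
- twin: The module with yellow labels in the tray, at any place of the row but the one nearest to the green end. Shaped as spare, origin and axes likewise (y towards the green end).
- unit_black: The module with black labels, in the row, nearest to the green end. Shaped as spare, origin and axes likewise (y towards the green end).
- unit_blue: The module with blue labels, anywhere in the row but nearest to the green end. Shaped as spare, origin and axes likewise (y towards the green end). In the packed row neighbouring handles have 38 mm between their faces: shut fingers can enter there and push; a pushed module slides and pushes those beyond it.
- unit_red: The module with red labels, anywhere in the row but nearest to the green end. Shaped as spare, origin and axes likewise (y towards the green end). In the packed row neighbouring handles have 38 mm between their faces: shut fingers can enter there and push; a pushed module slides and pushes those beyond it.
- unit_white: The module with white labels, anywhere in the row but nearest to the green end. Shaped as spare, origin and axes likewise (y towards the green end). In the packed row neighbouring handles have 38 mm between their faces: shut fingers can enter there and push; a pushed module slides and pushes those beyond it.
- keyboard: Black keyboard, 150 (x) by 420 mm (y) by 21 mm tall, on the left in front; origin under its centre. Not to be moved.
- mouse: Light grey computer mouse, 105 x 60 x 32 mm, on the desk between robot and tray; origin under its centre. Not to be moved.
- phone: White cordless phone standing in its cradle, 85 x 75 mm foot, 165 mm tall, far left; origin under the cradle's centre. Not to be moved.
- mug: Blue mug, 80 mm across, 90 mm tall, handle on its +y side, beyond the tray's right end; origin under its centre. Not to be moved.
- driver: Orange screwdriver lying on the desk far right, about 200 mm long; origin under its middle. Not to be moved.
- tape: Roll of blue tape lying flat, 90 mm across, 25 mm tall, at the right; origin under its centre. Not to be moved.
Things that resemble listed ones, but are neither listed nor needed, are in the scene too. Leave any brown look-alike of the spare alone.

How it is judged (in metres and radians):
On the way, in this order (a step that is already met when the one before it is completed fails the run):
1. the modules stand apart: on the twin's side towards the green end there is a gap of at least 53 mm before the next module ((y of unit_black in the frame of twin below 0 m or y of unit_black in the frame of twin above 0.105 m) and (y of unit_blue in the frame of twin below 0 m or y of unit_blue in the frame of twin above 0.105 m) and (y of unit_red in the frame of twin below 0 m or y of unit_red in the frame of twin above 0.105 m) and (y of unit_white in the frame of twin below 0 m or y of unit_white in the frame of twin above 0.105 m)), for 0.2 s.
2. the loose module stands on the tray's floor in that gap, next to its twin (z of spare in the frame of tray between 0.003 and 0.01 m and y of spare in the frame of twin between 0.047 and 0.076 m and x of spare in the frame of tray between -0.012 and 0.012 m and angle between spare's own z axis and vertical below 0.06 rad and angle between the x axis of spare and the x axis of tray, either way round below 0.12 rad), for 0.2 s.
At the end, for the whole second after the job is handed in: The loose yellow module is flat on the tray floor (within 4 mm, 0.06 rad), in line (0.12 rad, 12 mm), on the green-end side of its twin, centres 47 to 76 mm apart, no other module between; the five others stand flat on the tray floor (0.06 rad); all released and at rest (all of step 2 and linear speed of spare below 0.02 m/s and contact force between the fingers and spare below 0.2 N and z of twin in the frame of tray between 0.003 and 0.01 m and angle between each of twin, unit_black, unit_blue, unit_red, unit_white's own z axis and vertical below 0.06 rad and z of unit_black in the frame of tray between 0.003 and 0.01 m and z of unit_blue in the frame of tray between 0.003 and 0.01 m and z of unit_red in the frame of tray between 0.003 and 0.01 m and z of unit_white in the frame of tray between 0.003 and 0.01 m); the robot touches nothing.
It fails at once if a module of the row is lifted 15 mm off the tray's floor (z of any of twin, unit_black, unit_blue, unit_red, unit_white in the frame of tray above 0.021 m).
It fails at once if a module of the row is tipped by more than 0.35 rad (angle between any of twin, unit_black, unit_blue, unit_red, unit_white's own z axis and vertical above 0.35 rad).
It fails at once if the loose module is dropped (moves faster than 0.7 m/s without touch of the fingers) (contact force between the fingers and spare below 0.05 N and linear speed of spare above 0.7 m/s).
It fails at once if another thing on the desk (keyboard, mouse, phone, mug, screwdriver, tape) is moved by more than 30 mm (distance of any of keyboard, mouse, phone, mug, driver, tape from where it was at the start of the episode above 0.03 m).
It also fails if it takes over 61 s, if anything falls off the work surface, if the arm or the gripper's body presses on something with over 40 N, if the wrist force passes 120 N, or if a joint passes its speed limit or range.

ROBOT

A 6-joint arm with a two-finger parallel gripper is mounted at the origin on the work surface. World frame = base frame: x ahead of the robot, y to its left, z up, the work surface at z = 0. Lengths are in m, angles in degrees, forces in N, time in s.
With the tool pointing down it reaches from about 0.3 to 0.75 m from the base axis. Payload 8.5 kg.
Tool frame: the origin (TCP) lies midway between the tips of the shut fingers; the grasp point (between the pads) lies 19 mm behind it (env.tcp_to_grasp is the z of the grasp point in the tool frame, in m); z points along the fingers, y is the line along which they close (so a half turn about z gives the same grasp; the last joint's range is limited). The gripper opens to 85 mm and grips with 20 to 120 N. Pads are 22 mm wide; open, the fingers measure 114 mm over their backs; the gripper's body (76 mm by 85 mm) begins 54 mm behind the grasp point. The pads swing forward as they close: fully open they stand 13 mm farther back than shut.
Start: joints at [59.341, 21.807, 74.336, -0, 83.858, -12.336], TCP at [0.173, 0.522, 0.231] pointing down, gripper open.
Joint ranges: [-178.18, 178.18], [-50.72, 133.34], [12.68, 142.11], [-81.47, 261.47], [9.98, 163.14], [-165.26, 165.26]. Speed limits (degrees/s): [136.94, 136.94, 180, 180, 180, 180].

INTERFACE

Orientations are given as a 3x3 rotation matrix whose columns are the frame's x, y, z axes.
In Python, from rig import env, imaging, job, models gives the robot as it stands. The module is installed in compiled form; this text tells all that it offers.
- The arm moves only by the tool jog_arm, never from a script. Its argument "plan" is text: rows parted by semicolons, each of 7 numbers parted by spaces: the turn, a rotation vector about the tool's x, y, z in degrees, then the shift along the tool's x, y, z in cm, then the closure in counts, from 0 (fully open) to 255 (shut). In form: rx ry rz x y z claw; .... A call has 1 to 10 rows; each row shifts and turns the commanded pose from where the row before left it, along the tool's axes as they then stand; what a row does not reach is not made up. A row lasts 1/12 s, in which the tool goes at most 41.7 mm and 7.16 degrees, less where a joint would pass 70% of its speed; a pose out of reach is approached as far as the arm can. A call with a gripper value outside its range is refused whole. The fingers move at their own pace and stop on an object; "grip_force" is the grip in N (left out, the last holds). Time passes only in rows, so rows that do not move let the fingers close. It gives the time, the measured TCP pose, the force, the opening and the grip force at its end, in the units of the state.
- env.observe(): the state, without advancing time (a new reading comes with each control period).
- imaging.get_image(name): name is "scene" or "top"; returns a dict with "pixels" (420x560x3 uint8, red, green, blue), "depth" (420x560 float32, m along the optical axis (not along the pixel's ray), 0 where there is no reading), "fov_y" (degrees; the focal length in pixels is half the picture's height over the tangent of half this angle, whatever the lens; pixels are square), "cx", "cy" (the principal point, pixels), "world_from_camera" (4x4, takes a point from camera to world coordinates). Camera axes: x right, y down, z forward; pixel columns grow to the right and rows downward; lengths in m; the calibration is good to about 2 mm. A picture is of the moment at which its call begins.
- job.close_job(): hands the job in; it is judged then, once.
Trained networks look in the newest picture that a camera, given by its name, has taken for a name from the list of things; names that differ only in an ending like _2 or _b are one class to them, and where a whole thing is asked for, a point or a joint stands for the part that bears it (a point fixed in the world has none). Each returns a list of dicts, best first, with "confidence" (0 to 1); they miss things now and then, are a little off and sometimes report something else, mostly with a low value. They report only what shows in the picture. A call takes as long as a camera call. They do not tell look-alikes from the thing itself.
- models.outline_of(camera, query): "region" (420x560 bool, what is visible of it) and "bbox" ([centre column, centre row, width, height] in pixels, round what is visible of it).
- models.tip_of(camera, query): "at" ([column, row] in pixels: a listed point, or the origin of a listed thing).
The state is a dict: "time_s": time; "q": joint angles; "qvel": joint speeds; "joint_efforts": joint torques, N m; "position": TCP position; "tool_rot": TCP orientation; "ft_force": force on the tool from outside, world axes, zero at the start; "wrist_torque": the same for the moment, N m; "grip_width": finger opening in m; "gripper_force": force on a finger pad.
Only numpy, scipy, OpenCV 4.12 (cv2) and the standard library are available. Lean on these libraries where they do the work, as an engineer would, in place of code of your own. Each camera call takes 0.05 s, during which the arm holds its last target. There are 200 camera calls.

## Working session

There is one attempt and no reset: what is moved stays moved. The work goes in short steps, Python scripts to look and compute and a tool call to move; the robot and the scene stay as the last step left them, time stands still between calls to the robot, and variables do not carry over. Pictures are saved under pics/ and viewed, at most 10 in all, crops included, and the job is handed in when it is done.

Besides the shell and the picture viewer there is one more tool, called as name(argument=value, ...) on one line, values as JSON. jog_arm: Moves the arm, as the interface text tells. Its arguments: {"type":"object","properties":{"plan":{"type":"string"},"grip_force":{"type":"number"}},"required":["plan"]}

```bash
mkdir -p pics
cat > h.py <<'E'
import numpy as np, cv2
from rig import env, imaging, job, models
def pts(im):
    d=im["depth"].astype(float);h,w=d.shape
    f=h/2/np.tan(np.radians(im["fov_y"])/2)
    v,u=np.mgrid[:h,:w]
    P=np.stack([(u-im["cx"])/f*d,(v-im["cy"])/f*d,d],-1)
    T=np.array(im["world_from_camera"])
    W=P@T[:3,:3].T+T[:3,3]; W[d==0]=np.nan
    return W
def save(im,n,crop=None,s=1):
    p=im["pixels"]
    if crop: p=p[crop[1]:crop[3],crop[0]:crop[2]]
    cv2.imwrite(n,cv2.resize(p[:,:,::-1],None,fx=s,fy=s,interpolation=cv2.INTER_CUBIC))
E
python3 - <<'E'
from h import *
for c in ("top","scene"):
    im=imaging.get_image(c); save(im,f"pics/{c}0.png"); W=pts(im)
    np.savez(f"{c}0.npz",W=W,p=im["pixels"])
    print(c,np.round(im["world_from_camera"],3).tolist())
    for q in ["tray","spare","twin","unit_black","unit_blue","unit_red","unit_white","mug","tape","mouse"]:
        for r in models.outline_of(c,q)[:3]:
            m=r["region"]; w=W[m]; w=w[~np.isnan(w[:,0])]
            print(q,round(r["confidence"],2),np.round(r["bbox"]).tolist(),np.round(np.median(w,0),3).tolist(),np.round(np.percentile(w[:,2],98),3))
print(env.observe())
E
```

```text
top [[0.001, -0.994, 0.108, 0.411], [-1.0, 0.0, 0.007, -0.055], [-0.007, -0.108, -0.994, 1.268], [0.0, 0.0, 0.0, 1.0]]
tray 0.73 [263.0, 198.0, 110.0, 56.0] [0.575, -0.091, 0.009] 0.047
spare 0.96 [365.0, 239.0, 24.0, 38.0] [0.447, -0.334, 0.027] 0.074
spare 0.92 [409.0, 262.0, 31.0, 44.0] [0.378, -0.467, 0.026] 0.074
spare 0.92 [324.0, 268.0, 29.0, 39.0] [0.352, -0.201, 0.027] 0.073
twin 0.82 [277.0, 196.0, 22.0, 37.0] [0.575, -0.049, 0.033] 0.081
unit_black 0.62 [227.0, 203.0, 20.0, 41.0] [0.56, 0.105, 0.034] 0.081
unit_blue 0.84 [292.0, 196.0, 21.0, 39.0] [0.578, -0.1, 0.033] 0.08
unit_red 0.58 [260.0, 198.0, 22.0, 39.0] [0.574, 0.002, 0.033] 0.081
unit_white 0.89 [245.0, 202.0, 23.0, 38.0] [0.562, 0.053, 0.033] 0.081
mug 0.79 [321.0, 137.0, 36.0, 37.0] [0.77, -0.202, 0.037] 0.092
tape 0.71 [415.0, 215.0, 32.0, 28.0] [0.519, -0.497, 0.024] 0.029
tape 0.65 [320.0, 138.0, 36.0, 34.0] [0.772, -0.203, 0.036] 0.092
mouse 0.63 [275.0, 256.0, 23.0, 27.0] [0.387, -0.042, 0.028] 0.036
scene [[-0.128, 0.816, -0.563, 1.402], [0.992, 0.111, -0.064, 0.051], [0.01, -0.567, -0.824, 1.243], [0.0,
[... 932 characters left out ...]
8592373e+01, -1.23380039e+01]), 'qvel': array([ 0.04922179, -0.03192305,  0.03918127, -0.03230628,  0.07921008,
       -0.09381926]), 'joint_efforts': array([ 1.13664926e-03, -4.48333597e+01, -2.31463766e+01, -1.96628944e-04,
        7.20278113e-04, -1.15825536e-06]), 'position': array([0.17289851, 0.52207435, 0.23130526]), 'tool_rot': array([[-9.49308800e-01,  3.14345036e-01, -1.75528008e-05],
       [ 3.14345037e-01,  9.49308797e-01, -7.68537268e-05],
       [-7.49555939e-06, -7.84755550e-05, -9.99999997e-01]]), 'ft_force': array([ 0.13669028,  0.33761143, -0.13594929]), 'wrist_torque': array([-0.02085273,  0.00748847, -0.01152009]), 'gripper_force': 0.0, 'grip_width': 0.08534724416740218}
```

Run:
```python
from h import *
p=np.load("top0.npz")["p"]
save({"pixels":p},"pics/c1.png",(200,110,440,290),3.3)
```

```text
(no output)
```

View pics/c1.png

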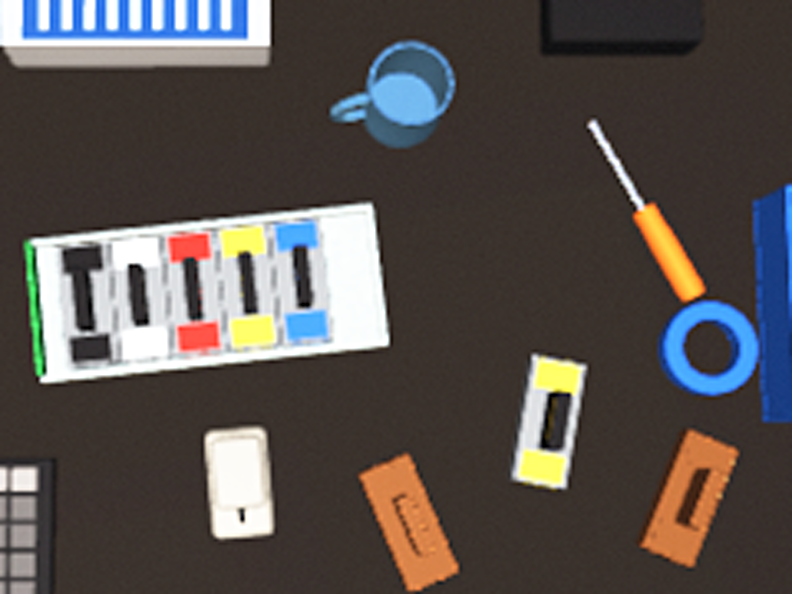

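Candidates for the spare in the top picture are the yellow-labelled grey block at (365,239) and two brown look-alikes at (324,268) and (409,262). I choose (365,239). From the green end the row runs black, white, red, twin, blue, with most of the free space at the blue end.

```bash
cat >> h.py <<'E'
def rect(xy):
    (c,s,a)=cv2.minAreaRect((xy*1000).astype(np.float32)); b=cv2.boxPoints((c,s,a))
    e=[b[1]-b[0],b[2]-b[1]]; L=max(e,key=np.linalg.norm); 
    return np.round(np.array(c)/1000,4),np.round(sorted(s),1),round(np.degrees(np.arctan2(L[1],L[0]))%180,2)
def handle(W,c,r=.045,zl=.062,zh=.09):
    w=W[~np.isnan(W[...,0])]; w=w[(np.hypot(w[:,0]-c[0],w[:,1]-c[1])<r)&(w[:,2]>zl)&(w[:,2]<zh)]
    return w
E
python3 - <<'E'
from h import *
D={"black":(.56,.105),"white":(.565,.054),"red":(.572,.003),"twin":(.577,-.047),"blue":(.58,-.098)}
for c in("top","scene"):
    W=np.load(c+"0.npz")["W"]; p=np.load(c+"0.npz")["p"].astype(int)
    w=W.reshape(-1,3); col=p.reshape(-1,3); ok=~np.isnan(w[:,0])
    near=ok&(abs(w[:,0]-.57)<.12)&(w[:,1]>-.25)&(w[:,1]<.23)
    g=near&(col[:,1]>col[:,0]+50)&(col[:,1]>col[:,2]+50)
    print(c,"green",g.sum(),rect(w[g,:2]),w[g].mean(0).round(4))
    t=near&(w[:,2]>.004)&(w[:,2]<.06); 
    print("tray",rect(w[t,:2]))
    y=[]
    for k,v in D.items():
        h=w[near&(w[:,2]>.066)&(abs(w[:,1]-v[1]-.1*(w[:,0]-v[0]))<.022)]
        print(k,len(h),rect(h[:,:2]),h.mean(0).round(4))
    s=w[ok&(np.hypot(w[:,0]-.447,w[:,1]+.334)<.09)&(w[:,2]>.012)]
    print("spare",rect(s[:,:2]),"handle",rect(s[s[:,2]>.06][:,:2]),s[s[:,2]>.06].mean(0).round(4),"top",rect(s[s[:,2]>.02][:,:2]))
E
```

```text
top green 99 (array([0.5611, 0.1626]), array([ 15.5, 137.8]), np.float32(6.34)) [0.5593 0.161  0.03  ]
tray (array([ 0.5698, -0.0099]), array([238.2, 479.7]), np.float32(90.02))
black 90 (array([0.5609, 0.107 ]), array([14.6, 54.3]), np.float32(5.95)) [0.5608 0.1069 0.0784]
white 87 (array([0.5672, 0.0553]), array([14.1, 55.1]), np.float32(6.15)) [0.5669 0.0549 0.0779]
red 83 (array([0.573 , 0.0029]), array([13.7, 54.2]), np.float32(6.11)) [0.5725 0.0028 0.0782]
twin 85 (array([ 0.5787, -0.0491]), array([14.1, 56. ]), np.float32(6.22)) [ 0.5784 -0.0489  0.0779]
blue 88 (array([ 0.5844, -0.101 ]), array([13.8, 56.1]), np.float32(6.19)) [ 0.5842 -0.1009  0.0777]
spare (array([ 0.4476, -0.3401]), array([ 53.8, 122.1]), np.float32(168.93)) handle (array([ 0.4479, -0.3399]), array([14.7, 56.4]), np.float32(167.31)) [ 0.4474 -0.3387  0.071 ] top (array([ 0.4478, -0.3403]), array([ 53.4, 121.7]), np.float32(168.93))
scene green 109 (array([0.5421, 0.1609]), array([ 15.3, 169.1]), np.float32(5.89)) [0.5565 0.1596 0.0346]
tray (array([ 0.5693, -0.0099]), array([238.4, 479.2]), np.float32(89.99))
black 89 (array([0.5668, 0.1095]), array([14.5, 56.9]), np.float32(7.08)) [0.569  0.1089 0.0773]
white 90 (array([0.5716, 0.0559]), array([12.3, 59.2]), np.float32(5.36)) [0.5732 0.0561 0.0768]
red 70 (array([0.5771, 0.0045]), array([ 9.4, 58. ]), np.float32(6.32)) [0.5798 0.0046 0.0775]
twin 87 (array([ 0.5833, -0.0471]), array([12., 57.]), np.float32(7.42)) [ 0.5867 -0.0468  0.0776]
blue 83 (array([ 0.5896, -0.0996]), array([13.6, 57.2]), np.float32(5.46)) [ 0.5913 -0.0994  0.0775]
spare (array([ 0.4529, -0.3385]), array([ 56., 129.]), np.float32(170.19)) handle (array([ 0.4526, -0.3377]), array([16. , 56.4]), np.float32(168.93)) [ 0.4541 -0.337   0.07  ] top (array([ 0.4529, -0.338 ]), array([ 53.8, 124.2]), np.float32(168.52))
```

jog_arm(plan="0 0 -6.1 0 0 0 130;0 0 -6.1 0 0 0 130;0 0 -6.1 0 0 0 130;0 0 -6.1 0 0 0 130;0 0 0 -2.1 -3.5 0 130;0 0 0 -2.1 -3.5 0 130;0 0 0 -2.1 -3.5 0 130;0 0 0 -2.1 -3.5 0 130;0 0 0 -2.1 -3.5 0 130;0 0 0 -2.1 -3.5 0 130", grip_force=40)

```text
time_s: 1.93
position: [0.3211, 0.325, 0.2315]
tool_rot: [[-0.994, -0.106, 0.0], [-0.106, 0.994, 0.0], [-0.0, 0.0, -1.0]]
ft_force: [1.1, 0.6, -0.2]
grip_width: 0.0422
gripper_force: 0.0
```

jog_arm(plan="0 0 0 -2.1 -3.5 0 130;0 0 0 -2.1 -3.5 0 130;0 0 0 -2.1 -3.5 0 130;0 0 0 -2.1 -3.5 0 130;0 0 0 -2.1 -3.5 0 130;0 0 0 -2.1 -3.5 0 130;0 0 0 -2.1 -3.5 0 130;0 0 0 -2.1 -3.5 0 130;0 0 0 -2.1 -3.5 2 130;0 0 0 0 0 3 130")

```text
time_s: 2.77
position: [0.5444, 0.0308, 0.1842]
tool_rot: [[-0.995, -0.101, 0.008], [-0.101, 0.995, -0.002], [-0.007, -0.003, -1.0]]
ft_force: [-0.1, -0.4, -0.9]
grip_width: 0.0418
gripper_force: 0.0
```

jog_arm(plan="0 0 0 -1.4 -1.6 0 130;0 0 0 -1.3 -1.5 0 130;0 0 0 0 0 2.5 130;0 0 0 0 0 2.5 130;0 0 0 0 0 0 130;0 0 0 0 0 0 130")

```text
time_s: 3.27
position: [0.5694, 0.0082, 0.1326]
tool_rot: [[-0.994, -0.106, -0.002], [-0.106, 0.994, 0.0], [0.002, 0.001, -1.0]]
ft_force: [-0.0, 0.2, 0.8]
grip_width: 0.042
gripper_force: 0.0
```

Run:
```python
from h import *
im=imaging.get_image("scene"); save(im,"pics/c2.png",(220,130,380,250),4.5)
print(env.observe()["position"])
```

```text
[0.57011691 0.00818442 0.13391071]
```

View pics/c2.png

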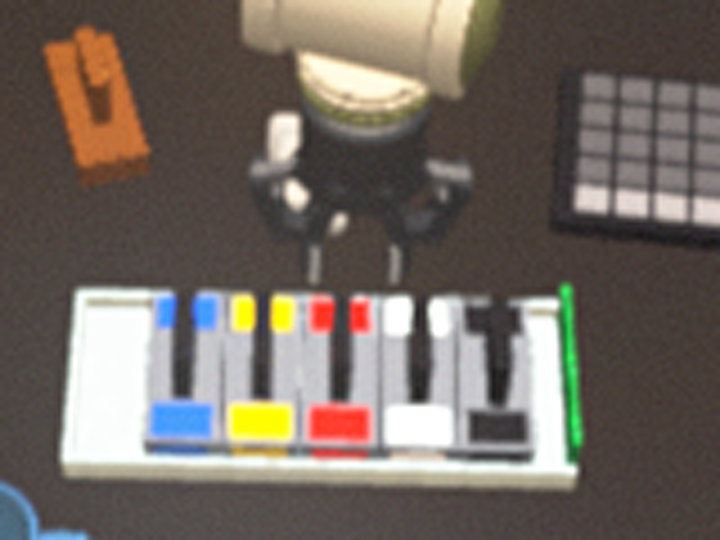

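The closed-up fingers hang over the red handle (crop 313 to 395, handle at 340), about 5 mm too far towards green. I correct that, go down, and grip the red handle so it slides without tipping.

jog_arm(plan="0 0 0 -0.4 -0.5 0 130;0 0 0 0 0 2.3 130;0 0 0 0 0 2.3 130;0 0 0 0 0 2.3 130;0 0 0 0 0 1.2 130;0 0 0 0 0 1.1 130;0 0 0 0 0 0 130;0 0 0 0 0 0 130")

```text
time_s: 3.98
position: [0.5751, 0.0034, 0.042]
tool_rot: [[-0.994, -0.106, 0.001], [-0.106, 0.994, -0.0], [-0.001, -0.0, -1.0]]
ft_force: [-0.5, -0.1, 0.7]
grip_width: 0.0416
gripper_force: 0.0
```

jog_arm(plan="0 0 0 0 0 0 200;0 0 0 0 0 0 255;0 0 0 0 0 0 255;0 0 0 0 0 0 255;0 0 0 0 0 0 255;0 0 0 0 0 0 255", grip_force=30)

```text
time_s: 4.48
position: [0.575, 0.0035, 0.0422]
tool_rot: [[-0.994, -0.106, 0.002], [-0.106, 0.994, -0.001], [-0.002, -0.001, -1.0]]
ft_force: [-0.3, 1.1, 5.8]
grip_width: 0.0136
gripper_force: 33.1
```

jog_arm(plan="0 0 0 0 0.4 0 255;0 0 0 0 0.4 0 255;0 0 0 0 0.4 0 255;0 0 0 0 0.4 0 255;0 0 0 0 0 0 255")

```text
time_s: 4.9
position: [0.5737, 0.0187, 0.0422]
tool_rot: [[-0.994, -0.106, 0.003], [-0.106, 0.994, -0.002], [-0.003, -0.003, -1.0]]
ft_force: [2.0, -4.1, 5.6]
grip_width: 0.0133
gripper_force: 33.0
```

jog_arm(plan="0 0 0 0 0.3 0 255;0 0 0 0 0.3 0 255;0 0 0 0 0 0 255")

```text
time_s: 5.15
position: [0.5732, 0.0244, 0.0422]
tool_rot: [[-0.994, -0.106, 0.003], [-0.106, 0.994, -0.003], [-0.003, -0.003, -1.0]]
ft_force: [0.8, -5.6, 5.5]
grip_width: 0.0138
gripper_force: 32.9
```

jog_arm(plan="0 0 0 0 0.2 0 255;0 0 0 0 0 0 255")

```text
time_s: 5.32
position: [0.573, 0.0258, 0.0423]
tool_rot: [[-0.994, -0.106, 0.004], [-0.106, 0.994, -0.003], [-0.003, -0.004, -1.0]]
ft_force: [0.8, -7.6, 5.1]
grip_width: 0.0141
gripper_force: 32.9
```

jog_arm(plan="0 0 0 0 0.2 0 255;0 0 0 0 0 0 255")

```text
time_s: 5.48
position: [0.573, 0.0261, 0.0425]
tool_rot: [[-0.994, -0.106, 0.004], [-0.106, 0.994, -0.006], [-0.003, -0.007, -1.0]]
ft_force: [-0.3, -17.4, 6.0]
grip_width: 0.0136
gripper_force: 33.1
```

jog_arm(plan="0 0 0 0 -0.1 0 255;0 0 0 0 0 0 130;0 0 0 0 0 0 130;0 0 0 0 0 0 130;0 0 0 0 0 0 130;0 0 0 0 0 -3 130;0 0 0 0 0 -3.5 130")

```text
time_s: 6.07
position: [0.5703, 0.0289, 0.1047]
tool_rot: [[-0.994, -0.106, -0.006], [-0.106, 0.994, 0.001], [0.006, 0.002, -1.0]]
ft_force: [0.4, -0.6, -0.3]
grip_width: 0.042
gripper_force: 0.0
```

jog_arm(plan="0 0 0 0 -2.5 0 130;0 0 0 0 -2.5 0 130;0 0 0 0 -2.5 0 130;0 0 0 0 0 0 130;0 0 0 0 0 0 130")

```text
time_s: 6.48
position: [0.5795, -0.0468, 0.1058]
tool_rot: [[-0.995, -0.104, -0.0], [-0.104, 0.995, 0.0], [0.0, 0.0, -1.0]]
ft_force: [0.2, 0.2, 0.7]
grip_width: 0.0418
gripper_force: 0.0
```

jog_arm(plan="0 0 0 -0.1 -0.2 1.5 130;0 0 0 0 0 2 130;0 0 0 0 0 1.8 130;0 0 0 0 0 1.1 130;0 0 0 0 0 0 130;0 0 0 0 0 0 255;0 0 0 0 0 0 255;0 0 0 0 0 0 255;0 0 0 0 0 0 255;0 0 0 0 0 0 255")

```text
time_s: 7.32
position: [0.5814, -0.048, 0.043]
tool_rot: [[-0.994, -0.106, 0.002], [-0.106, 0.994, -0.0], [-0.002, -0.001, -1.0]]
ft_force: [0.3, 1.5, 5.0]
grip_width: 0.0135
gripper_force: 34.6
```

jog_arm(plan="0 0 0 0 -0.4 0 255;0 0 0 0 -0.5 0 255;0 0 0 0 -0.5 0 255;0 0 0 0 -0.5 0 255;0 0 0 0 -0.5 0 255;0 0 0 0 -0.5 0 255;0 0 0 0 -0.5 0 255;0 0 0 0 0 0 255")

```text
time_s: 7.98
position: [0.5848, -0.082, 0.043]
tool_rot: [[-0.994, -0.105, 0.002], [-0.105, 0.994, 0.0], [-0.002, 0.0, -1.0]]
ft_force: [-0.1, 0.8, 6.0]
grip_width: 0.0133
gripper_force: 34.9
```

jog_arm(plan="0 0 0 0 -0.4 0 255;0 0 0 0 -0.4 0 255;0 0 0 0 0 0 255")

```text
time_s: 8.23
position: [0.5856, -0.0896, 0.043]
tool_rot: [[-0.994, -0.106, 0.001], [-0.106, 0.994, 0.001], [-0.001, 0.001, -1.0]]
ft_force: [-0.8, 2.2, 6.2]
grip_width: 0.0137
gripper_force: 34.9
```

jog_arm(plan="0 0 0 0 -0.2 0 255;0 0 0 0 0 0 255")

```text
time_s: 8.4
position: [0.5857, -0.0912, 0.043]
tool_rot: [[-0.994, -0.106, 0.001], [-0.106, 0.994, 0.001], [-0.001, 0.001, -1.0]]
ft_force: [-1.0, 4.3, 7.2]
grip_width: 0.0134
gripper_force: 34.9
```

jog_arm(plan="0 0 0 0 -0.2 0 255;0 0 0 0 0 0 255")

```text
time_s: 8.57
position: [0.5859, -0.0931, 0.043]
tool_rot: [[-0.994, -0.106, 0.001], [-0.106, 0.994, 0.001], [-0.001, 0.001, -1.0]]
ft_force: [-1.3, 4.4, 6.8]
grip_width: 0.0132
gripper_force: 35.0
```

jog_arm(plan="0 0 0 0 0 0 130;0 0 0 0 0 0 130;0 0 0 0 0 0 130;0 0 0 0 0 0 130;0 0 0 0 0 -3 130;0 0 0 0 0 -4 130;0 0 0 0 0 -3 130;0 0 5.9 0 0 0 130;0 0 5.9 0 0 0 130;0 0 5.8 0 0 0 130")

```text
time_s: 9.4
position: [0.5857, -0.0939, 0.1425]
tool_rot: [[-0.979, 0.205, 0.001], [0.205, 0.979, -0.0], [-0.001, -0.0, -1.0]]
ft_force: [0.2, 0.4, -0.5]
grip_width: 0.042
gripper_force: 0.0
```

jog_arm(plan="0 0 0 1.1 -3.3 0 80;0 0 0 1.1 -3.3 0 80;0 0 0 1.1 -3.3 0 80;0 0 0 1.1 -3.3 0 80;0 0 0 1.1 -3.3 0 80;0 0 0 1.1 -3.3 0 80;0 0 0 1.0 -3.3 0 80;0 0 0 0.8 -3.3 0 80;0 0 0 0 0 0 80;0 0 0 0 0 0 80")

```text
time_s: 10.23
position: [0.4498, -0.3369, 0.1417]
tool_rot: [[-0.979, 0.203, -0.0], [0.203, 0.979, 0.0], [0.0, 0.0, -1.0]]
ft_force: [0.9, -0.1, -0.2]
grip_width: 0.0586
gripper_force: 0.0
```

Run:
```python
from h import *
im=imaging.get_image("scene"); save(im,"pics/c3.png",(150,110,370,260),3.6); W=pts(im)
w=W[~np.isnan(W[...,0])]
s=w[(np.hypot(w[:,0]-.449,w[:,1]+.339)<.09)&(w[:,2]>.012)&(w[:,2]<.036)]
print(rect(s[:,:2]))
print(env.observe()["position"])
```

```text
(array([ 0.4524, -0.338 ]), array([ 54.9, 128.3]), np.float32(168.86))
[ 0.45036334 -0.33576018  0.14178462]
```

View pics/c3.png

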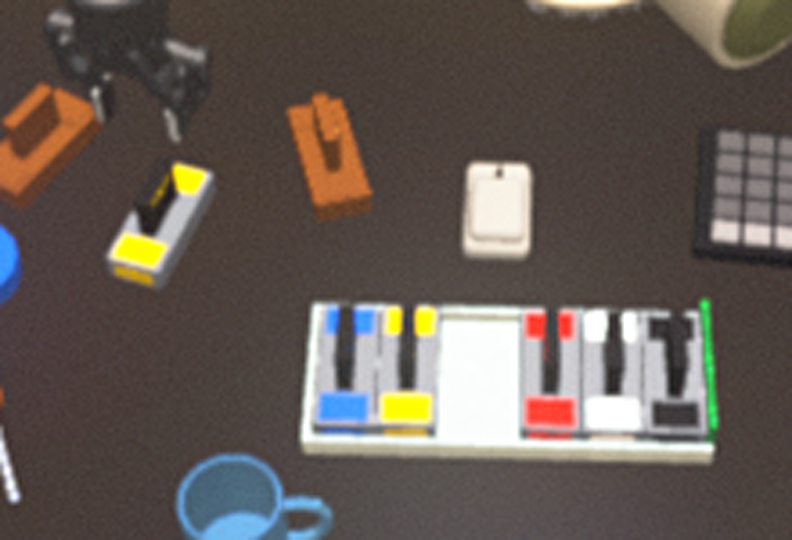

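The gap is open (crop columns 438 to 520), all five modules stand flat, and the gripper hangs over the yellow spare (crop 160,220).

jog_arm(plan="0 0 0 0 -0.2 2.5 80;0 0 0 0 0 3 80;0 0 0 0 0 2.5 80;0 0 0 0 0 1.5 80;0 0 0 0 0 1.1 80;0 0 0 0 0 0 80;0 0 0 0 0 0 80")

```text
time_s: 10.87
position: [0.4507, -0.3365, 0.036]
tool_rot: [[-0.98, 0.198, -0.001], [0.198, 0.98, 0.001], [0.001, 0.001, -1.0]]
ft_force: [0.4, -0.5, 0.3]
grip_width: 0.0586
gripper_force: 0.0
```

jog_arm(plan="0 0 0 0 0 0 255;0 0 0 0 0 0 255;0 0 0 0 0 0 255;0 0 0 0 0 0 255;0 0 0 0 0 0 255;0 0 0 0 0 0 255;0 0 0 0 0 0 255", grip_force=60)

```text
time_s: 11.45
position: [0.4505, -0.3379, 0.0367]
tool_rot: [[-0.98, 0.2, 0.001], [0.2, 0.98, -0.001], [-0.001, -0.001, -1.0]]
ft_force: [-1.0, -0.4, 6.0]
grip_width: 0.0133
gripper_force: 60.8
```

jog_arm(plan="0 0 0 0 0 -1 255;0 0 0 0 0 -3 255;0 0 0 0 0 -3 255;0 0 0 0 0 -3 255;0 0 0 0 0 -3 255;0 0 0 0 0 -1 255;0 0 0 0 0 0 255")

```text
time_s: 12.03
position: [0.4507, -0.3381, 0.1782]
tool_rot: [[-0.98, 0.2, 0.003], [0.2, 0.98, -0.003], [-0.004, -0.003, -1.0]]
ft_force: [0.3, 0.5, -4.7]
grip_width: 0.0132
gripper_force: 59.6
```

Run:
```python
from h import *
a=np.radians(6.1); ex=np.array([np.cos(a),np.sin(a)]); ey=np.array([-ex[1],ex[0]]); o=np.array([.5795,-.034])
for c in("top","scene"):
    im=imaging.get_image(c); W=pts(im); w=W[~np.isnan(W[...,0])]
    d=w[:,:2]-o; u=d@ex; v=d@ey
    g=(abs(v)<.022)&(abs(u)<.1)
    z=w[:,2]
    f=g&(z>.0035)&(z<.045); print(c,"tray u range",np.percentile(u[f],[1,99]).round(4))
    wl=g&(z>.014)&(z<.03); print("walls",[ (u[wl&(s*u>0)].mean().round(4),(wl&(s*u>0)).sum()) for s in(-1,1)])
    for n,lo,hi in(("red",.02,.1),("twin",-.1,-.02)):
        b=(v>lo+.016)&(v<hi-.016-.004)&(abs(u)<.075)&(z>.029)&(z<.036); print(n,"block u",np.percentile(u[b],[1,99]).round(4))
    for n,lo,hi in(("red",.04,.08),("twin",-.08,-.04)):
        b=(v>lo)&(v<hi)&(abs(u)<.05)&(z>.065); print(n,"handle",u[b].mean().round(4),v[b].mean().round(4),rect(np.c_[u[b],v[b]]))
    s=w[(np.hypot(w[:,0]-.4507,w[:,1]+.3381)<.1)&(z>.13)&(z<.18)]
    print("spare",len(s),rect(s[:,:2]))
```

```text
top tray u range [-0.0722  0.0872]
walls [(np.float64(-0.0697), np.int64(23)), (np.float64(0.0648), np.int64(28))]
red block u [-0.0621  0.0579]
twin block u [-0.0622  0.0572]
red handle -0.0033 0.0594 (array([-0.0026,  0.0597]), array([14.2, 54.3]), np.float32(0.1))
twin handle -0.0034 -0.0596 (array([-0.0035, -0.0597]), array([13.9, 54.2]), np.float32(0.21))
spare 86 (array([ 0.4625, -0.3351]), array([ 28.7, 100.7]), np.float32(8.76))
scene tray u range [-0.0684  0.0821]
walls [(np.float64(-0.0626), np.int64(33)), (np.float64(0.0683), np.int64(44))]
red block u [-0.0571  0.0625]
twin block u [-0.0572  0.0628]
red handle 0.0047 0.0606 (array([0.0025, 0.0606]), array([12.4, 58.2]), np.float32(0.16))
twin handle 0.0035 -0.0583 (array([ 0.0016, -0.0584]), array([13.9, 60.6]), np.float32(179.07))
spare 519 (array([ 0.4526, -0.3358]), array([ 55.3, 131. ]), np.float32(167.96))
```

jog_arm(plan="0 0 -5.9 0 0 0 255;0 0 -5.9 0 0 0 255;0 0 -5.8 0 0 0 255;0 0 0 -1.2 2.2 0 255;0 0 0 -1.6 2.9 0 255;0 0 0 -1.6 2.9 0 255;0 0 0 -1.6 2.9 0 255;0 0 0 -1.6 2.9 0 255;0 0 0 -1.6 2.9 0 255;0 0 0 -1.6 2.9 0 255")

```text
time_s: 12.97
position: [0.5364, -0.1293, 0.1734]
tool_rot: [[-0.994, -0.106, -0.004], [-0.106, 0.994, 0.002], [0.004, 0.003, -1.0]]
ft_force: [0.6, -0.7, -2.9]
grip_width: 0.0133
gripper_force: 59.7
```

jog_arm(plan="0 0 0 -1.6 2.9 0 255;0 0 0 -1.6 2.9 0 255;0 0 0 -1.2 2.2 0 255;0 0 0 -0.8 1.3 0 255;0 0 0 0 0 0 255;0 0 0 0 0 0 255;0 0 0 0 0 0 255")

```text
time_s: 13.55
position: [0.578, -0.0338, 0.1745]
tool_rot: [[-0.994, -0.106, -0.003], [-0.106, 0.994, 0.0], [0.003, 0.001, -1.0]]
ft_force: [0.2, -0.1, -2.4]
grip_width: 0.0133
gripper_force: 59.7
```

jog_arm(plan="0 0 0 -0.1 0 1.5 255;0 0 0 0 0 2.5 255;0 0 0 0 0 2.5 255;0 0 0 0 0 1.5 255;0 0 0 0 0 0.8 255;0 0 0 0 0 0 255;0 0 0 0 0 0 255")

```text
time_s: 14.13
position: [0.5798, -0.0339, 0.0883]
tool_rot: [[-0.994, -0.105, 0.0], [-0.105, 0.994, -0.0], [-0.0, -0.0, -1.0]]
ft_force: [-0.4, 0.9, -2.7]
grip_width: 0.013
gripper_force: 59.6
```

Run:
```python
from h import *
im=imaging.get_image("scene"); save(im,"pics/c4.png",(220,140,380,250),4.5)
a=np.radians(6.1); ex=np.array([np.cos(a),np.sin(a)]); ey=np.array([-ex[1],ex[0]]); o=np.array([.5795,-.034])
W=pts(im); w=W[~np.isnan(W[...,0])];d=w[:,:2]-o; u=d@ex; v=d@ey; z=w[:,2]
b=(abs(v)<.032)&(abs(u)<.075)&(z>.045)&(z<.085)
print(rect(np.c_[u[b],v[b]]),env.observe()["position"])
```

```text
(array([0.0058, 0.0001]), array([ 50.6, 126.1]), np.float32(0.78)) [ 0.58017454 -0.03382108  0.08891365]
```

View pics/c4.png

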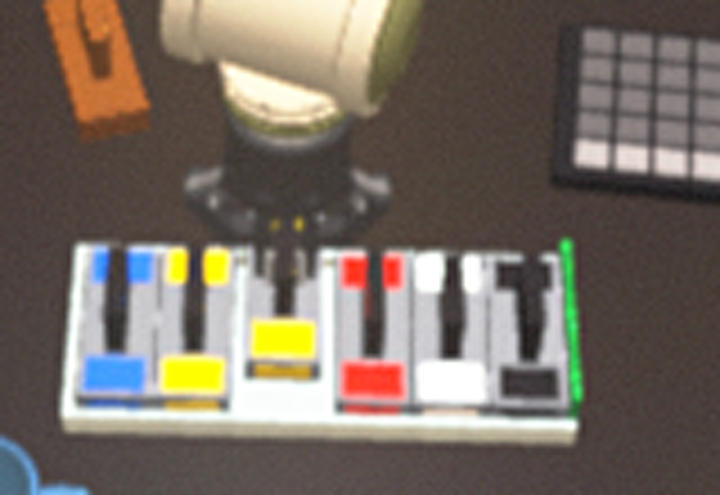

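The spare hangs squarely centred over the gap (crop 283,330, between twin at 195 and red at 372), so I lower it slowly.

jog_arm(plan="0 0 0 0.1 0 1 255;0 0 0 0 0 1 255;0 0 0 0 0 0.8 255;0 0 0 0 0 0.6 255;0 0 0 0 0 0.5 255;0 0 0 0 0 0.3 255;0 0 0 0 0 0 255;0 0 0 0 0 0 255")

```text
time_s: 14.85
position: [0.5788, -0.0333, 0.046]
tool_rot: [[-0.994, -0.106, 0.0], [-0.106, 0.994, -0.0], [-0.0, -0.0, -1.0]]
ft_force: [0.5, -0.2, -4.1]
grip_width: 0.0132
gripper_force: 59.8
```

jog_arm(plan="0 0 0 0 0 0.2 255;0 0 0 0 0 0 255")

```text
time_s: 15.02
position: [0.5788, -0.0333, 0.044]
tool_rot: [[-0.994, -0.106, 0.0], [-0.106, 0.994, -0.0], [-0.0, -0.0, -1.0]]
ft_force: [0.1, -0.0, -3.5]
grip_width: 0.0131
gripper_force: 59.8
```

jog_arm(plan="0 0 0 0 0 0.1 255;0 0 0 0 0 0 255")

```text
time_s: 15.18
position: [0.5787, -0.0333, 0.043]
tool_rot: [[-0.994, -0.106, 0.0], [-0.106, 0.994, -0.0], [-0.0, -0.0, -1.0]]
ft_force: [0.3, -0.5, -2.8]
grip_width: 0.013
gripper_force: 59.8
```

jog_arm(plan="0 0 0 0 0 0.1 255;0 0 0 0 0 0 255")

```text
time_s: 15.35
position: [0.5789, -0.0334, 0.0427]
tool_rot: [[-0.994, -0.106, 0.001], [-0.106, 0.994, -0.0], [-0.001, -0.0, -1.0]]
ft_force: [-1.7, -0.1, 3.7]
grip_width: 0.0128
gripper_force: 60.6
```

jog_arm(plan="0 0 0 0 0 0 200;0 0 0 0 0 0 130;0 0 0 0 0 0 130;0 0 0 0 0 0 130;0 0 0 0 0 0 130;0 0 0 0 0 -1 130;0 0 0 0 0 -3 130;0 0 0 0 0 -3.5 130;0 0 0 0 0 -3.5 130;0 0 0 0 0 -2 130")

```text
time_s: 16.18
position: [0.5795, -0.0334, 0.1767]
tool_rot: [[-0.994, -0.106, 0.005], [-0.106, 0.994, -0.001], [-0.005, -0.002, -1.0]]
ft_force: [0.8, 0.1, 0.8]
grip_width: 0.0417
gripper_force: 0.0
```

jog_arm(plan="0 0 0 3 0 0 130;0 0 0 3.5 0 0 130;0 0 0 3.5 0 0 130;0 0 0 3.5 0 0 130;0 0 0 0 0 0 130;0 0 0 0 0 0 130")

```text
time_s: 16.68
position: [0.4436, -0.0476, 0.1731]
tool_rot: [[-0.994, -0.105, 0.001], [-0.105, 0.994, -0.0], [-0.001, -0.001, -1.0]]
ft_force: [0.7, -0.2, -0.8]
grip_width: 0.0417
gripper_force: 0.0
```

Run:
```python
from h import *
im=imaging.get_image("scene"); save(im,"pics/c5.png",(220,140,380,250),4.5)
a=np.radians(6.1); ex=np.array([np.cos(a),np.sin(a)]); ey=np.array([-ex[1],ex[0]]); o=np.array([.5795,-.034])
W=pts(im); w=W[~np.isnan(W[...,0])];d=w[:,:2]-o; u=d@ex; v=d@ey; z=w[:,2]
for n,c in(("twin",-.06),("spare",0),("red",.06),("white",.112),("black",.164),("blue",-.112)):
    b=(abs(v-c)<.022)&(abs(u)<.045)&(z>.065)&(z<.09); t=(abs(v-c)<.02)&(abs(u)<.07)&(z>.025)&(z<.04)
    print(n,rect(np.c_[u[b],v[b]]),z[t].mean().round(4),np.percentile(u[t],[1,99]).round(4),z[b].max().round(3))
print(env.observe()["position"],env.observe()["time_s"])
```

```text
twin (array([ 0.0013, -0.0584]), array([13.9, 60.6]), np.float32(179.41)) 0.0326 [-0.057   0.0631] 0.084
spare (array([0.0003, 0.0014]), array([12. , 60.8]), np.float32(1.09)) 0.0326 [-0.0574  0.0626] 0.086
red (array([0.0017, 0.0607]), array([12.5, 59.2]), np.float32(0.02)) 0.0326 [-0.0561  0.0627] 0.083
white (array([0.0036, 0.1128]), array([14.3, 59. ]), np.float32(179.77)) 0.0324 [-0.0567  0.0641] 0.083
black (array([0.0026, 0.1646]), array([14.7, 57.1]), np.float32(0.54)) 0.0323 [-0.0578  0.0647] 0.082
blue (array([ 0.0022, -0.1105]), array([13.8, 60.3]), np.float32(179.61)) 0.0326 [-0.0586  0.0638] 0.082
[ 0.44485357 -0.04783102  0.17300856] 16.7333
```

View pics/c5.png

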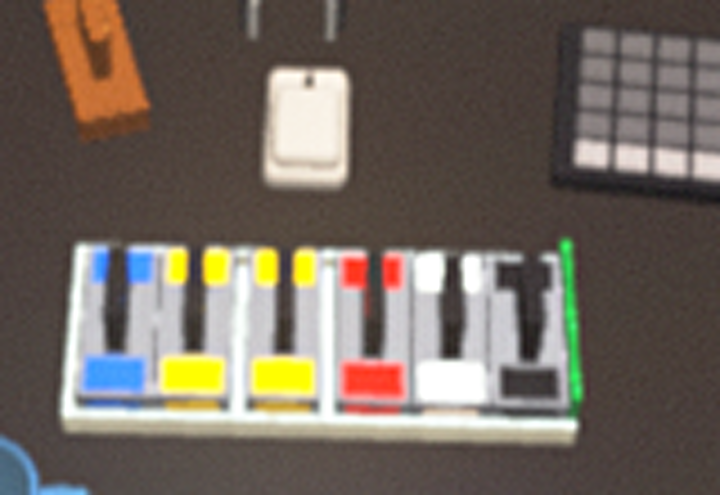

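The spare stands flat in line at (283,330), with centres about 60 mm from its twin. All the other modules are flat and the gripper is clear.

```bash
python3 -c "
from rig import job
print(job.close_job())"
```

```text
the job is handed in; nothing more can be done
None
```

The job is handed in: the spare stands flat on the tray floor beside its twin on the green-end side, centres about 60 mm apart, with the other five modules flat and the gripper clear, at about 17 s of the 61 s allowed; the hand-in call gave no verdict.

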